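# Hold the wire tensioner's sprung arm at its stop, aimed at the winder

### The arm

A 6-joint arm with a two-finger parallel gripper is mounted at the origin on a cart in front of the work surface, level with it; the furniture and walls round the work are solid. World frame = base frame: x ahead of the robot, y to its left, z up, the work surface at z = 0. Lengths are in m, angles in rad, forces in N, time in s.
With the tool pointing down it reaches from about 0.3 to 0.75 m from the base axis. Payload 8.5 kg.
Tool frame: the origin (TCP) lies at the centre of the arm's flange, where the gripper is bolted on; the fingertips stand 173 mm ahead of it and the grasp point (between the pads) lies 155 mm ahead of it; z points along the fingers, y is the line along which they close (so a half turn about z gives the same grasp; the last joint's range is limited). The gripper opens to 85 mm and grips with 20 to 120 N. Pads are 22 mm wide; open, the fingers measure 114 mm over their backs; the gripper's body (76 mm by 85 mm) begins 54 mm behind the grasp point. The pads swing forward as they close: fully open they stand 13 mm farther back than shut.
Start: joints at [-1.36, 0.381, 1.297, -0, 1.464, -0.215], TCP at [0.227, -0.501, 0.405] pointing down, gripper open.
Joint ranges: [-3.11, 3.11], [-0.89, 2.33], [0.22, 2.48], [-1.42, 4.56], [0.17, 2.85], [-2.88, 2.88]. Speed limits (rad/s): [2.39, 2.39, 3.14, 3.14, 3.14, 3.14].

### API

Orientations are given as a rotation vector (axis times angle).
In Python, from cell import env gives the robot as it stands.
- The arm moves only by the tool drive_tool, never from a script. Its argument "rows" is a list of rows, each an object with "linear": the shift along the tool's x, y, z in m, a list of three; "rot": the turn, a rotation vector about the tool's x, y, z in degrees, a list of three. A call has 1 to 12 rows; each row is the pose to reach, as a shift and turn from the pose commanded when the call began, along the tool's axes at that moment; what a row does not reach only later rows make up. A row lasts 1/12 s, in which the tool goes at most 41.7 mm and 7.16 degrees, less where a joint would pass 70% of its speed; a pose out of reach is approached as far as the arm can. A call with a gripper value outside its range is refused whole. "hand" is the closure in counts, from 0 (fully open) to 255 (shut), set as the call begins (left out, the last holds). The fingers move at their own pace and stop on an object; "force" is the grip in N (left out, the last holds). Time passes only in rows, so rows that repeat a pose let the fingers close. It gives the time, the measured TCP pose, the force, the opening and the grip force at its end, in the units of the state.
- env.observe(): the state, without advancing time (a new reading comes with each control period).
- env.camera(name): name is "side" or "top" or "wrist"; returns the picture (384x512x3 uint8, red, green, blue); there is no depth.
- env.calibration(name): a dict with "camera_matrix" (3x3 intrinsics, pixels), "k1" (the pictures are not rectified: a ray, as slopes to the right and down, at radius r is drawn at 1 + k1 r^2 times it, then the intrinsics apply), "rvec" (rotation vector, rad) and "tvec" (3), from world to camera coordinates, as OpenCV has them; the wrist camera has in their place "hand_eye" (4x4, takes a point from camera to tool coordinates, whose origin is the TCP and whose axes are the flange's). Camera axes: x right, y down, z forward; pixel columns grow to the right and rows downward; lengths in m; the calibration is good to about 2 mm. A picture is of the moment at which its call begins: read the wrist's pose just before it. calibration takes no time and is no camera call.
- env.job_done(): hands the job in; it is judged then, once.
Trained networks look in the newest picture that a camera, given by its name, has taken for a name from the list of things; names that differ only in an ending like _2 or _b are one class to them, and where a whole thing is asked for, a point or a joint stands for the part that bears it (a point fixed in the world has none). Each returns a list of dicts, best first, with "conf" (0 to 1); they miss things now and then, are a little off and sometimes report something else, mostly with a low value. They report only what shows in the picture. A call takes as long as a camera call.
- env.boxes_of(camera, label): "extent" ([left, top, right, bottom] in pixels, round what is visible of it).
- env.masks_of(camera, label): "mask" (384x512 bool, what is visible of it) and "extent" ([left, top, right, bottom] in pixels, round what is visible of it).
The state is a dict: "clock": time; "q": joint angles; "joint_vel": joint speeds; "joint_efforts": joint torques, N m; "tcp_pos": TCP position; "ee_rot": TCP orientation; "wrist_force": force on the tool from outside, world axes, zero at the start; "torque": the same for the moment, N m; "finger_gap": finger opening in m; "finger_force": force on a finger pad.
Only numpy, scipy, OpenCV 4.12 (cv2) and the standard library are available. Lean on these libraries where they do the work, as an engineer would, in place of code of your own. Each camera call takes 0.05 s, during which the arm holds its last target. There are 200 camera calls.

### The job

I am about to thread the coil winder: turn the head of the wire tensioner on its post until it points at the bobbin in the winder, between the bobbin's two flanges, and with your fingers swing the head's sprung arm all the way forward against its stop. The spring throws the arm back as soon as it is let go, so finish while still holding it at the stop with the head on aim, and leave the clear tub, the wire spool and the tape roll where they stand.

Things in the scene. Friction and masses are not known exactly. Their poses are not given: they have to be found in the camera images.
- tensioner: the tensioner's fixed foot and post: dark steel disc 96 mm across, a 30 mm collar at 68 to 82 mm height. Origin at the middle of the underside, on the vertical swivel axis. Its own yaw does not tell where the head points
- tensioner_head: the head, a grey block that swivels on the post about the vertical axis through its origin (83 mm above the bench). x = the way it points, level; z up. Block x -80 to 70, y -12 to 12, z 12 to 52 mm (top 135 mm above the bench); a 42 mm wheel stands 11 mm out of its left side at x 1 to 43; a small white eyelet ends the tail (x -96), a 17 mm black knob the nose (x 85)
- tail (a point): point to grip on the head's tail: mid thickness, 45 mm behind the swivel axis, 123 mm above the bench (12 mm below the block's top). The tail (15 to 80 mm behind the axis) is 24 mm thick with plain sides and nothing above. The swivel is stiff: about 0.5 N m turns it, it has no spring and stays where left; it turns 2.2 rad either way of the foot's +y axis
- pivot (a point): point on the arm's hinge axis, in the head's middle plane: 45 mm ahead of the swivel axis, 147 mm above the bench. The hinge axis is level, along the head's y axis
- roller (a point): centre of the white roller at the arm's free end, 125 mm from the arm's hinge axis; 272 mm above the bench at rest. The roller (27 mm across, axis along the head's y) sits in a steel fork 26 mm wide over its two flat cheeks (16 mm broad) that ends 11 mm beyond the roller's centre. The rest of the arm is a bar 10 mm deep, 6 mm thick
- dancer_arm (a joint): angle of the sprung arm, rad: 0 = at rest, straight up; grows as it swings forward (the way the head points) and down in the head's middle plane; 1.2 = hard forward stop, the roller's centre then 117 mm ahead of and 45 mm above the hinge axis. A spring drives it back to 0: holding it at the roller takes 1.6 N near 0 and 4 N at the stop
- winder: the coil winder, fixed to the bench: base plate 310 x 130 mm, grey motor box 115 x 125 mm, 148 mm high at its +x end, tailstock 118 mm high at its -x end; the spindle runs along its x axis 100 mm above the bench. Origin on the bench under the middle of the bobbin
- bobbin (a point): middle of the empty black bobbin on the winder's spindle, 100 mm above the bench; two upright flanges 66 mm wide and 60 mm high stand 60 mm apart (inside) along the winder's x axis, 30 mm either side of this point
- wire_spool: loose spool of copper wire standing on end, 72 mm across, 64 mm high; leave alone. Origin at its underside
- masking_tape: loose roll of tan tape lying flat, 68 mm across, 24 mm high; leave alone. Origin at its underside
- clear_tub: loose empty clear plastic tub, 70 x 100 mm, 45 mm high; leave alone. Origin at its underside

How it is judged:
By the outcome, as a careful person would: the job done as asked, in the order asked, and still so for the second after the job is handed in, while the arm keeps its last pose, push and grip.
It also fails if it takes over 54 s, if anything falls off the work surface, if the arm or the gripper's body presses on something with over 40 N, if the wrist force passes 120 N, or if a joint passes its speed limit or range.

## Working session

There is one attempt and no reset: what is moved stays moved. The work goes in short steps, Python scripts to look and compute and a tool call to move; the robot and the scene stay as the last step left them, time stands still between calls to the robot, and variables do not carry over. Pictures are saved under pics/ and viewed, at most 10 in all, crops included, and the job is handed in when it is done.

Besides the shell and the picture viewer there is one more tool, called by a JSON object that holds its "fn" and its "kwargs", one argument or row to a line. drive_tool: Moves the arm, as the interface text tells. Its arguments: {"type":"object","properties":{"rows":{"type":"array","items":{"type":"object","properties":{"linear":{"type":"array","items":{"type":"number"}},"rot":{"type":"array","items":{"type":"number"}}}}},"hand":{"type":"number"},"force":{"type":"number"}},"required":["rows"]}

```bash
mkdir -p pics; cat > a.py <<'E'
from cell import env
import cv2,numpy as np
for c in ("side","top"):
    im=env.camera(c); cv2.imwrite(f"pics/{c}0.png",cv2.cvtColor(im,cv2.COLOR_RGB2BGR))
    k=env.calibration(c); print(c,{a:np.round(np.array(b),4).tolist() for a,b in k.items()})
    for l in ("tensioner","tensioner_head","winder","bobbin","roller","wire_spool","masking_tape","clear_tub"):
        try: print(l,[(round(float(d['conf']),2),np.round(d['extent']).tolist()) for d in env.boxes_of(c,l)[:2]])
        except Exception as e: print(l,e)
print(env.observe())
E
python3 a.py
```

```text
side {'camera_matrix': [[452.439, 0.0, 254.0262], [0.0, 452.439, 183.2679], [0.0, 0.0, 1.0]], 'k1': -0.0878, 'rvec': [0.0014, 2.8452, -1.3], 'tvec': [0.5516, 0.1403, 1.3674]}
tensioner [(0.97, [226.0, 142.0, 282.0, 223.0])]
tensioner_head [(0.81, [226.0, 143.0, 283.0, 195.0])]
winder [(0.68, [173.0, 267.0, 306.0, 343.0])]
bobbin [(0.92, [173.0, 265.0, 306.0, 344.0])]
roller [(0.5, [234.0, 140.0, 243.0, 187.0])]
wire_spool [(0.76, [266.0, 132.0, 286.0, 156.0])]
masking_tape [(0.62, [301.0, 208.0, 323.0, 222.0])]
clear_tub [(0.9, [193.0, 203.0, 220.0, 238.0])]
top {'camera_matrix': [[378.8631, 0.0, 252.0756], [0.0, 378.8631, 186.8736], [0.0, 0.0, 1.0]], 'k1': -0.0003, 'rvec': [2.1197, -2.1423, 0.1919], 'tvec': [-0.021, 0.5696, 1.3625]}
tensioner [(0.8, [253.0, 162.0, 277.0, 209.0]), (0.6, [139.0, 137.0, 187.0, 228.0])]
tensioner_head [(0.84, [252.0, 160.0, 278.0, 206.0])]
winder [(0.73, [137.0, 135.0, 186.0, 228.0]), (0.47, [245.0, 232.0, 265.0, 248.0])]
bobbin [(0.85, [135.0, 136.0, 186.0, 227.0])]
roller []
wire_spool [(0.59, [339.0, 203.0, 365.0, 224.0])]
masking_tape []
clear_tub [(0.79, [237.0, 144.0, 262.0, 167.0])]
{'clock': 0.9, 'q': array([-1.36031123e+00,  3.80531382e-01,  1.29741259e+00,  8.77920795e-06,
        1.46359887e+00, -2.15287801e-01]), 'joint_vel': array([ 5.22120181e-05,  9.48893881e-04,  1.36759134e-03, -7.55092492e-04,
       -3.67717493e-05,  5.36026144e-04]), 'joint_efforts': array([-2.73645957e-03, -4.48328125e+01, -2.31460994e+01, -3.67082421e-04,
        7.74059099e-04,  1.97490237e-05]), 'tcp_pos': array([ 0.22716028, -0.5008562 ,  0.40475502]), 'ee_rot': array([3.07062322e+00, 6.63750204e-01, 1.35230702e-05]), 'wrist_force': array([-0.35145451, -0.18841842,  0.97914475]), 'torque': array([0.02953378, 0.04349838, 0.04674883]), 'finger_force': 0.0, 'finger_gap': 0.08545492898578101}
```

```bash
python3 -c "
import cv2
for c in ('side','top'):
    cv2.imwrite(f'pics/{c}0b.png',cv2.resize(cv2.imread(f'pics/{c}0.png'),(800,600),interpolation=cv2.INTER_CUBIC))"
```

```text
(no output)
```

View pics/side0b.png

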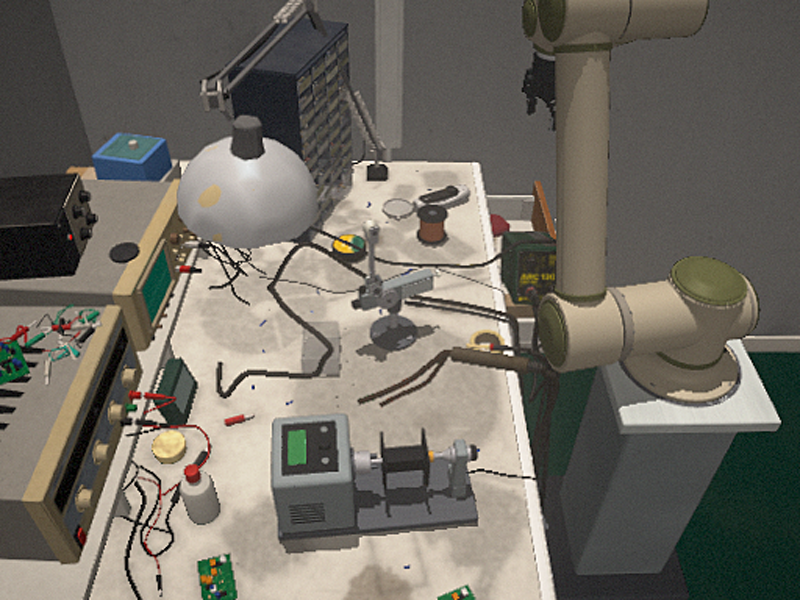

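View pics/top0b.png

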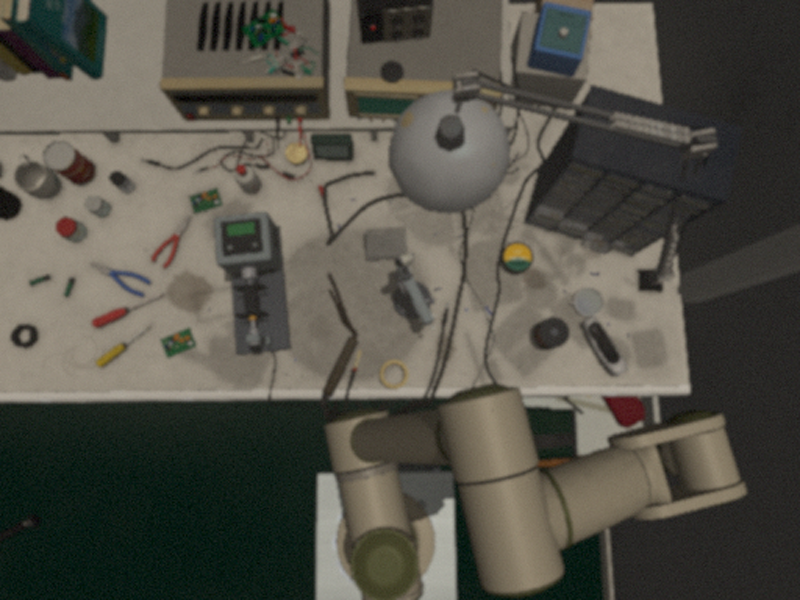

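The side view shows the tensioner (foot ~(393,330) in 800-px scale), its arm upright with the roller at (372,230), and the bobbin at (405,455). The top view shows the head at (410,295), pointing away from the robot, and the winder at (255,310).

```bash
python3 -c "
import cv2,numpy as np
s=cv2.imread('pics/side0.png');t=cv2.imread('pics/top0.png')
f=lambda im,x,y,w,h,k:cv2.resize(im[y:y+h,x:x+w],(w*k,h*k),interpolation=cv2.INTER_CUBIC)
a=f(s,210,135,80,100,5);b=f(t,230,140,80,100,5);
c=np.hstack([a,b]);cv2.imwrite('pics/c1.png',c)
a=f(s,170,260,140,90,3);b=f(t,130,130,60,100,5);
d=np.zeros((500,720,3),np.uint8);d[:270,:420]=a;d[:500,420:]=b;cv2.imwrite('pics/c2.png',d)
"
```

```text
(no output)
```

View pics/c1.png

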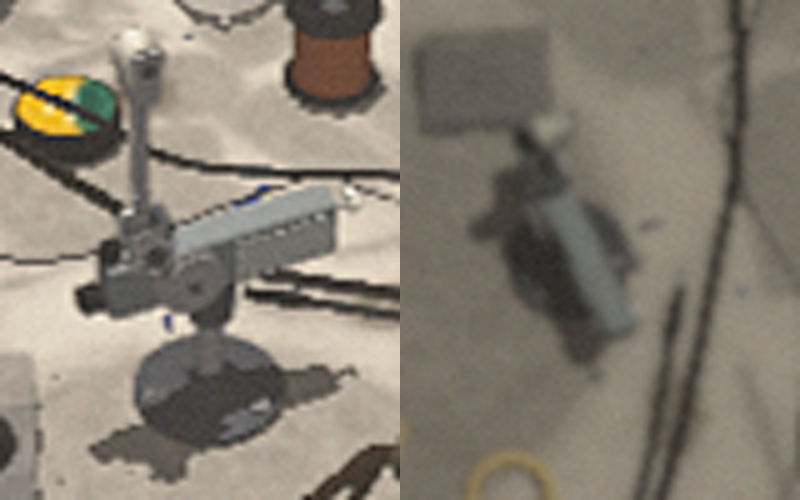

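View pics/c2.png

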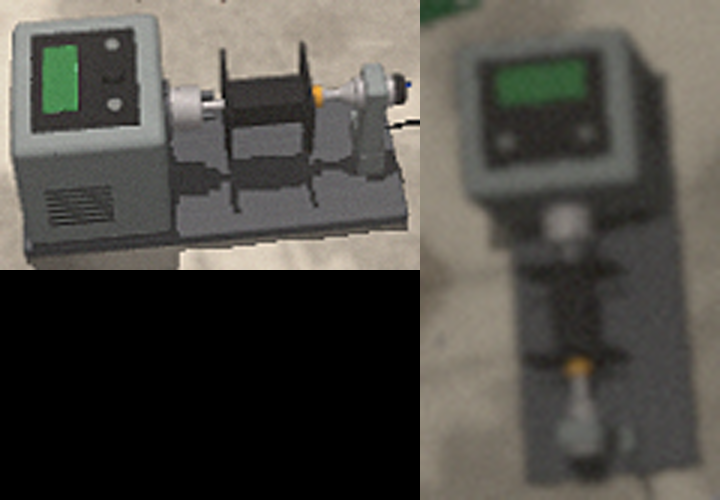

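The crops show (raw pixels): side view: roller (237.4,144), knob (228,194.6), eyelet (280,174). Top view: roller (259.6,165.4), tail end top (274.4,205). Bobbin: side (258.5,293.5), top (161.5,192.8).

```bash
cat > h.py <<'E'
from cell import env
import cv2,numpy as np
from scipy.optimize import least_squares
from scipy.spatial.transform import Rotation as R
def proj(c,P):
    k=env.calibration(c); return projk(k['camera_matrix'],k['k1'],R.from_rotvec(k['rvec']).apply(np.atleast_2d(P))+k['tvec'])
def projk(K,k1,C):
    K=np.array(K); s=C[:,:2]/C[:,2:]; s=s*(1+k1*(s**2).sum(1,keepdims=True)); return s*[K[0,0],K[1,1]]+K[:2,2]
def projw(P,o):
    k=env.calibration("wrist"); H=np.array(k['hand_eye']); T=R.from_rotvec(o['ee_rot'])
    p=T.inv().apply(np.atleast_2d(P)-o['tcp_pos']); C=(p-H[:3,3])@H[:3,:3]
    return projk(k['camera_matrix'],k['k1'],C)
def hp(x,y,a,p): # head-frame point (z above bench)
    p=np.atleast_2d(p); c,s=np.cos(a),np.sin(a)
    return np.c_[x+c*p[:,0]-s*p[:,1],y+s*p[:,0]+c*p[:,1],p[:,2]]
E
cat > b.py <<'E'
from h import *
obs=[("side",(.045,0,.272),(237.4,144)),("side",(.085,0,.115),(228,194.6)),("side",(-.096,0,.115),(280,174)),
("top",(.045,0,.272),(259.6,165.4)),("top",(-.08,0,.135),(274.4,205)),("side",(-.08,-.012,.135),(275.5,172.5)),("side",(-.08,.012,.095),(276.8,185.5)),("side",(0,0,.0),(252,214))]
f=lambda v:np.concatenate([(proj(c,hp(*v,p))[0]-u) for c,p,u in obs])
r=least_squares(f,[.5,-.03,0.3],loss='soft_l1');print(r.x,np.round(r.fun.reshape(-1,2),1).tolist())
w=[("side",(0,0,.1),(258.5,293.5)),("top",(0,0,.1),(161.5,192.8)),("side",(.031,0,.1),(244.3,295)),("side",(-.031,0,.1),(271.7,292.7)),("top",(.031,0,.1),(161,184)),("top",(-.031,0,.1),(162,201.6))]
g=lambda v:np.concatenate([(proj(c,hp(*v,p))[0]-u) for c,p,u in w])
q=least_squares(g,[.5,.35,0.0],loss='soft_l1');print(q.x,np.round(q.fun.reshape(-1,2),1).tolist())
d=q.x[:2]-r.x[:2];print("aim",np.degrees(np.arctan2(d[1],d[0])),np.hypot(*d),"head",np.degrees(r.x[2]))
# loose things, on bench
for n,u in (("tub",(206,224)),("tape",(312,217)),("spool",(276,155))):
    z=least_squares(lambda v:proj("side",[*v,.02])[0]-u,[.5,0]);print(n,z.x)
z=least_squares(lambda v:proj("top",[*v,.4])[0]-(288,97),[.5,0]);print("lamp top z.4",z.x)
z=least_squares(lambda v:np.r_[proj("top",v)[0]-(288,97),proj("side",v)[0]-(158,122)],[.5,0,.4]);print("lamp",z.x,z.fun)
E
python3 b.py
```

```text
[ 0.55816854 -0.06804288  0.46431283] [[0.4, 2.3], [-2.1, -0.7], [0.4, 2.1], [-0.9, 0.1], [0.1, 0.8], [-1.3, -2.3], [0.6, -0.5], [-0.2, -0.9]]
[0.54400134 0.30226131 0.09173831] [[0.1, -0.6], [-1.2, -0.5], [1.2, -1.1], [-0.2, -0.7], [-1.2, -0.1], [-1.2, -0.7]]
aim 92.19096840794062 0.37057509726798415 head 26.603165801963492
tub [ 6.95012959e-01 -6.76382616e-04]
tape [ 0.37530329 -0.03171858]
spool [ 0.47162687 -0.34117745]
lamp top z.4 [ 0.77218621 -0.13304616]
lamp [ 0.82547157 -0.14579021  0.28386804] [ 0.03633769 -0.89798401  0.74639289  0.28128118]
```

```bash
cat > m.py <<'E'
from h import *
def rel(pos,yyaw):
    """shift (tool axes, mm) and turn about tool z (deg) to reach pos with tool y at yaw yyaw, pointing down"""
    o=env.observe(); T=R.from_rotvec(o['ee_rot']); ya=np.radians(yyaw)
    y=np.array([np.cos(ya),np.sin(ya),0]); z=np.array([0,0,-1.]); G=R.from_matrix(np.c_[np.cross(y,z),y,z])
    return np.round(T.inv().apply(np.array(pos)-o['tcp_pos'])*1000,1), np.round(np.degrees((T.inv()*G).as_rotvec()),1)
if __name__=="__main__":
    print(rel([.504,-.095,.40],-63.4))
    k=env.calibration("wrist");print(np.round(k['hand_eye'],3),k['camera_matrix'],k['k1'])
E
python3 m.py
```

```text
(array([ 419.8, -255.3,    4.7]), array([ 0. ,  0. , -2.2]))
[[-0.001 -0.966 -0.259  0.066]
 [ 1.    -0.001 -0.001 -0.001]
 [ 0.    -0.259  0.966  0.032]
 [ 0.     0.     0.     1.   ]] [[307.24680985   0.         254.92901321]
 [  0.         307.24680985 190.29917591]
 [  0.           0.           1.        ]] -0.03920744988287235
```

{"fn": "drive_tool", "kwargs": {
  "rows": [
    {"linear": [0.03, -0.018, 0], "rot": [0, 0, 0]},
    {"linear": [0.065, -0.04, 0], "rot": [0, 0, 0]},
    {"linear": [0.1, -0.06, 0], "rot": [0, 0, 0]},
    {"linear": [0.135, -0.082, 0], "rot": [0, 0, 0]},
    {"linear": [0.17, -0.103, 0], "rot": [0, 0, -1]},
    {"linear": [0.205, -0.125, 0], "rot": [0, 0, -1]},
    {"linear": [0.24, -0.146, 0], "rot": [0, 0, -1]},
    {"linear": [0.275, -0.167, 0], "rot": [0, 0, -2]},
    {"linear": [0.31, -0.188, 0], "rot": [0, 0, -2]},
    {"linear": [0.345, -0.21, 0], "rot": [0, 0, -2.2]},
    {"linear": [0.375, -0.23, 0.002], "rot": [0, 0, -2.2]},
    {"linear": [0.395, -0.24, 0.005], "rot": [0, 0, -2.2]}
  ],
  "hand": 0
}}

```text
clock: 1.9
tcp_pos: [0.4887, -0.116, 0.4001]
ee_rot: [3.056, 0.726, 0.002]
wrist_force: [-0.3, -0.2, -0.4]
finger_gap: 0.0855
finger_force: 0.0
```

{"fn": "drive_tool", "kwargs": {
  "rows": [
    {"linear": [0.015, -0.01, 0], "rot": [0, 0, 0]},
    {"linear": [0.02, -0.015, 0], "rot": [0, 0, 0]},
    {"linear": [0.02, -0.015, 0], "rot": [0, 0, 0]}
  ]
}}

```text
clock: 2.15
tcp_pos: [0.4991, -0.0958, 0.3997]
ee_rot: [-3.056, -0.726, 0.0]
wrist_force: [-0.1, 0.0, 0.1]
finger_gap: 0.0853
finger_force: 0.0
```

```bash
cat > w.py <<'E'
from h import *
import sys
n=sys.argv[1]; c=sys.argv[2] if len(sys.argv)>2 else "wrist"
o=env.observe(); im=env.camera(c)
np.save(f"pics/{n}.npy",np.r_[o['tcp_pos'],o['ee_rot']])
cv2.imwrite(f"pics/{n}.png",cv2.cvtColor(im,cv2.COLOR_RGB2BGR))
print(o['clock'],o['tcp_pos'],o['ee_rot'],o['wrist_force'],o['q'])
E
python3 w.py w1
```

```text
2.15 [ 0.49913275 -0.09576165  0.39969246] [-3.05646185e+00 -7.25765481e-01  1.06279746e-04] [-0.07782291  0.04218187  0.06134299] [-4.22867749e-01  3.11410573e-01  1.41938891e+00  7.44287047e-05
  1.41093512e+00  6.81646448e-01]
```

View pics/w1.png

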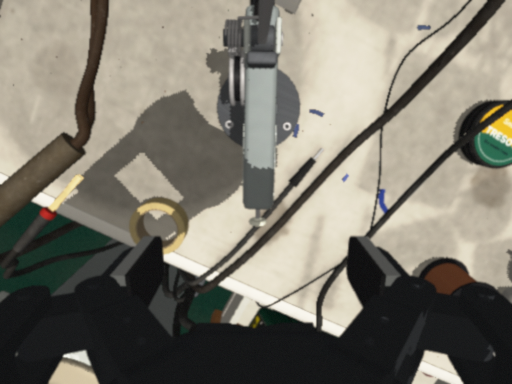

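The wrist view shows the tail in line with the image's vertical: top-face end at about (260,170), eyelet (260,222), foot disc centre (259,107).

```bash
cat > c.py <<'E'
from h import *
a=np.load('pics/w1.npy');o=dict(tcp_pos=a[:3],ee_rot=a[3:])
ob=[((-.08,0,.135),(259.8,169)),((-.08,0,.095),(258.3,208)),((.015,0,.135),(261.5,66)),((-.096,0,.115),(260,222)),((0,0,.008),(259,107))]
pr=lambda v,p:projw(hp(*v,p),o)[0]
r=least_squares(lambda v:np.concatenate([pr(v,p)-u for p,u in ob]),[.558,-.068,.464],loss='soft_l1');print(r.x,np.degrees(r.x[2]),np.round(r.fun.reshape(-1,2),1).tolist())
print("axis from side/top fit:",[np.round(pr((.558,-.068,.464),p)).tolist() for p,u in ob])
from m import rel
x,y,t=r.x
print(rel([x-.063*np.cos(t),y-.063*np.sin(t),.278],np.degrees(t)-90))
E
python3 c.py
```

```text
[ 0.5619765  -0.06839959  0.45769314] 26.22388513848085 [[0.0, 39.9], [0.9, -12.8], [-0.1, 17.6], [-0.7, -2.9], [0.0, -0.8]]
axis from side/top fit: [[258.0, 213.0], [257.0, 199.0], [258.0, 89.0], [258.0, 223.0], [257.0, 109.0]]
(array([  6.2,   2.5, 121.8]), array([0. , 0. , 0.4]))
```

{"fn": "drive_tool", "kwargs": {
  "rows": [
    {"linear": [0.002, 0.002, 0.02], "rot": [0, 0, 0]},
    {"linear": [0.004, 0.002, 0.045], "rot": [0, 0, 0]},
    {"linear": [0.004, 0.002, 0.07], "rot": [0, 0, 0]},
    {"linear": [0.004, 0.002, 0.095], "rot": [0, 0, 0]},
    {"linear": [0.004, 0.002, 0.115], "rot": [0, 0, 0]},
    {"linear": [0.004, 0.002, 0.122], "rot": [0, 0, 0]},
    {"linear": [0.004, 0.002, 0.122], "rot": [0, 0, 0]}
  ]
}}

```text
clock: 2.78
tcp_pos: [0.5029, -0.0978, 0.2767]
ee_rot: [-3.056, -0.72, 0.004]
wrist_force: [-0.2, -0.1, 0.1]
finger_gap: 0.0854
finger_force: 0.0
```

{"fn": "drive_tool", "kwargs": {
  "rows": [
    {"linear": [0, 0, 0], "rot": [0, 0, 0]},
    {"linear": [0, 0, 0], "rot": [0, 0, 0]},
    {"linear": [0, 0, 0], "rot": [0, 0, 0]},
    {"linear": [0, 0, 0], "rot": [0, 0, 0]},
    {"linear": [0, 0, 0], "rot": [0, 0, 0]},
    {"linear": [0, 0, 0], "rot": [0, 0, 0]},
    {"linear": [0, 0, 0], "rot": [0, 0, 0]},
    {"linear": [0, 0, 0], "rot": [0, 0, 0]},
    {"linear": [0, 0, 0], "rot": [0, 0, 0]},
    {"linear": [0, 0, 0], "rot": [0, 0, 0]}
  ],
  "hand": 255,
  "force": 50
}}

```text
clock: 3.62
tcp_pos: [0.5034, -0.0967, 0.2785]
ee_rot: [3.057, 0.722, 0.001]
wrist_force: [-1.8, 0.8, 5.5]
finger_gap: 0.0234
finger_force: 49.1
```

{"fn": "drive_tool", "kwargs": {
  "rows": [
    {"linear": [0.0003, 0.0067, 0], "rot": [0, 0, -6]},
    {"linear": [0.0014, 0.0132, 0], "rot": [0, 0, -12]},
    {"linear": [0.0031, 0.0197, 0], "rot": [0, 0, -18]},
    {"linear": [0.0055, 0.0259, 0], "rot": [0, 0, -24]}
  ]
}}

```text
clock: 3.95
tcp_pos: [0.5197, -0.1174, 0.2785]
ee_rot: [-2.837, -1.348, 0.0]
wrist_force: [-4.7, 4.3, 7.7]
finger_gap: 0.0232
finger_force: 49.9
```

{"fn": "drive_tool", "kwargs": {
  "rows": [
    {"linear": [0.0003, 0.0067, 0], "rot": [0, 0, -6]},
    {"linear": [0.0014, 0.0132, 0], "rot": [0, 0, -12]},
    {"linear": [0.0031, 0.0197, 0], "rot": [0, 0, -18]},
    {"linear": [0.0055, 0.0259, 0], "rot": [0, 0, -24]},
    {"linear": [0.0085, 0.0319, 0], "rot": [0, 0, -30]},
    {"linear": [0.0122, 0.0374, 0], "rot": [0, 0, -36]},
    {"linear": [0.0164, 0.0426, 0], "rot": [0, 0, -42]},
    {"linear": [0.0164, 0.0426, 0], "rot": [0, 0, -42]},
    {"linear": [0.0164, 0.0426, 0], "rot": [0, 0, -42]}
  ]
}}

```text
clock: 4.7
tcp_pos: [0.563, -0.1317, 0.2785]
ee_rot: [-2.167, -2.274, 0.002]
wrist_force: [-5.2, 0.3, 6.9]
finger_gap: 0.023
finger_force: 49.2
```

```bash
python3 w.py s1 side; python3 w.py t1 top; python3 -c "
import cv2,numpy as np
s=cv2.imread('pics/s1.png');t=cv2.imread('pics/t1.png')
f=lambda im,x,y,w,h,k:cv2.resize(im[y:y+h,x:x+w],(w*k,h*k),interpolation=cv2.INTER_CUBIC)
cv2.imwrite('pics/c3.png',np.hstack([f(s,210,120,80,120,5),f(t,230,120,80,120,5)]))"
```

```text
4.7 [ 0.56299683 -0.13168866  0.27848127] [-2.16739951e+00 -2.27372548e+00  2.05920578e-03] [-5.19797939  0.31460399  6.90920558] [-4.34252132e-01  5.46493020e-01  1.40646141e+00 -1.21902870e-03
  1.18938420e+00 -4.81671252e-01]
4.75 [ 0.56295013 -0.13170033  0.27847968] [-2.16794153e+00 -2.27337819e+00  1.98244607e-03] [-5.58715538 -0.22477156  7.20827343] [-4.34306581e-01  5.46413968e-01  1.40662283e+00 -1.21158204e-03
  1.18917016e+00 -4.81325965e-01]
```

View pics/c3.png

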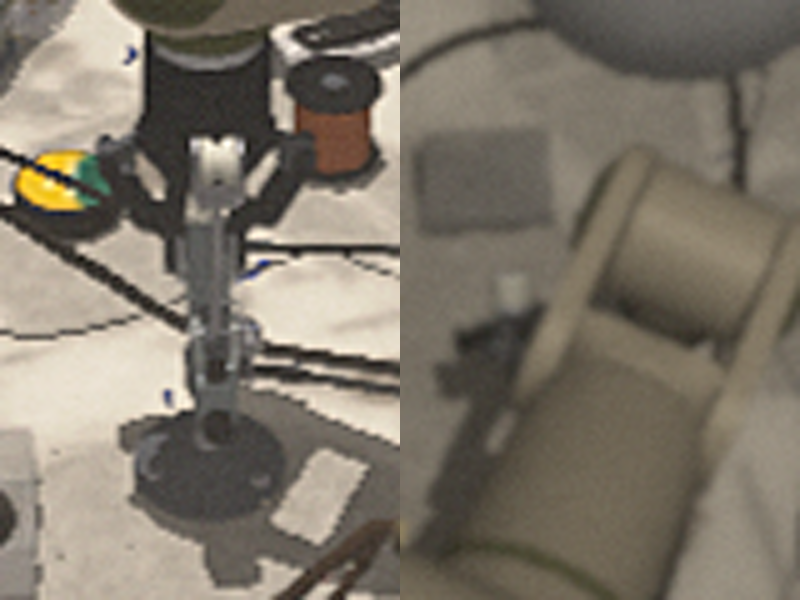

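The side view shows the head pointing at the camera, toward the winder: roller (253,152), knob (253.6,205.6). The top view shows the roller at (252.4,178).

```bash
cat > d.py <<'E'
from h import *
ob=[("side",(.045,0,.272),(253,151.5)),("side",(.085,0,.115),(253.6,205.6)),("top",(.045,0,.272),(252.6,178))]
for ax in ((.5605,-.0685),(.558,-.068)):
    for a in (88,90,92.5,95): print(ax,a,[np.round(proj(c,hp(*ax,np.radians(a),p))[0]-u,1).tolist() for c,p,u in ob])
# along-image check: extend head line to bobbin distance
print(proj("side",[.544,.302,.1]))
E
python3 d.py
```

```text
(0.5605, -0.0685) 88 [[-1.7, 0.3], [-3.3, -0.5], [-1.4, -1.2]]
(0.5605, -0.0685) 90 [[-1.2, 0.3], [-2.2, -0.5], [-1.4, -0.7]]
(0.5605, -0.0685) 92.5 [[-0.4, 0.3], [-0.9, -0.5], [-1.4, -0.1]]
(0.5605, -0.0685) 95 [[0.3, 0.3], [0.4, -0.6], [-1.4, 0.5]]
(0.558, -0.068) 88 [[-0.8, 0.4], [-2.4, -0.4], [-1.6, -0.4]]
(0.558, -0.068) 90 [[-0.2, 0.5], [-1.3, -0.4], [-1.6, 0.1]]
(0.558, -0.068) 92.5 [[0.5, 0.5], [0.0, -0.4], [-1.6, 0.7]]
(0.558, -0.068) 95 [[1.3, 0.4], [1.3, -0.4], [-1.5, 1.3]]
[[258.56146779 292.85817106]]
```

{"fn": "drive_tool", "kwargs": {
  "rows": [
    {"linear": [0, 0, 0], "rot": [0, 0, 0]},
    {"linear": [0, 0, 0], "rot": [0, 0, 0]},
    {"linear": [0, 0, 0], "rot": [0, 0, 0]},
    {"linear": [0, 0, 0], "rot": [0, 0, 0]},
    {"linear": [0, 0, 0], "rot": [0, 0, 0]},
    {"linear": [0, 0, 0], "rot": [0, 0, 0]},
    {"linear": [0, 0, -0.01], "rot": [0, 0, 0]},
    {"linear": [0, 0, -0.03], "rot": [0, 0, 0]},
    {"linear": [0, 0, -0.06], "rot": [0, 0, 0]},
    {"linear": [0, 0, -0.09], "rot": [0, 0, 0]},
    {"linear": [0, 0, -0.12], "rot": [0, 0, 0]},
    {"linear": [0, 0, -0.15], "rot": [0, 0, 0]}
  ],
  "hand": 0
}}

```text
clock: 5.8
tcp_pos: [0.5628, -0.1316, 0.4302]
ee_rot: [2.17, 2.271, 0.0]
wrist_force: [0.7, 0.9, -0.1]
finger_gap: 0.0855
finger_force: 0.0
```

{"fn": "drive_tool", "kwargs": {
  "rows": [
    {"linear": [0, 0, -0.022], "rot": [0, 0, 0]},
    {"linear": [0, 0, -0.022], "rot": [0, 0, 0]},
    {"linear": [0, 0, -0.022], "rot": [0, 0, 0]}
  ]
}}

```text
clock: 6.05
tcp_pos: [0.5629, -0.1316, 0.4513]
ee_rot: [2.169, 2.269, 0.002]
wrist_force: [-0.1, 0.4, -0.6]
finger_gap: 0.0856
finger_force: 0.0
```

```bash
python3 w.py w2
```

```text
6.05 [ 0.56290875 -0.13164822  0.45133158] [2.16853408e+00 2.26921522e+00 1.54966971e-03] [-0.11832871  0.36533843 -0.60263536] [-4.34424577e-01  4.03848870e-01  1.12602444e+00  2.47852974e-05
  1.60872952e+00 -4.79790683e-01]
```

View pics/w2.png

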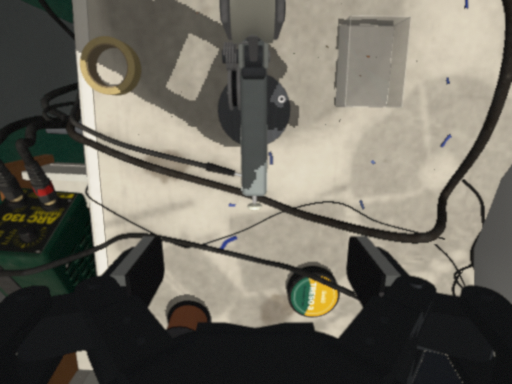

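The wrist view shows the head still in line: tail end (254.5,193), foot centre (254,107), roller/fork centre about (252,15).

```bash
cat > e.py <<'E'
from h import *
from m import rel
a=np.load('pics/w2.npy');o=dict(tcp_pos=a[:3],ee_rot=a[3:])
for v in ((.5605,-.0685,92.5),(.5605,-.0685,91),(.558,-.068,92.5)):
    print(v,np.round([projw(hp(v[0],v[1],np.radians(v[2]),p),o)[0] for p in ((-.08,0,.135),(0,0,.008),(.045,0,.2855),(.045,.013,.2855),(.045,-.013,.2855),(.005,0,.135))]).tolist())
x,y,t=.5605,-.0685,np.radians(92.5)
for f,z in ((.045,.427),(.162,.347)): print(rel(hp(x,y,t,(f,0,z))[0],2.5))
E
python3 e.py
```

```text
(0.5605, -0.0685, 92.5) [[254.0, 197.0], [254.0, 110.0], [254.0, -2.0], [221.0, -2.0], [287.0, -2.0], [254.0, 106.0]]
(0.5605, -0.0685, 91) [[252.0, 197.0], [254.0, 110.0], [257.0, -2.0], [224.0, -3.0], [290.0, -1.0], [254.0, 106.0]]
(0.558, -0.068, 92.5) [[251.0, 196.0], [252.0, 110.0], [247.0, -4.0], [214.0, -4.0], [281.0, -4.0], [251.0, 105.0]]
(array([108.3,   0.4,  22.9]), array([ 0. , -0. ,  0.1]))
(array([225.3,   0.6, 102.9]), array([ 0. , -0. ,  0.1]))
```

{"fn": "drive_tool", "kwargs": {
  "rows": [
    {"linear": [0.015, 0, 0], "rot": [0, 0, 0]},
    {"linear": [0.04, 0, 0], "rot": [0, 0, 0]},
    {"linear": [0.07, 0, 0], "rot": [0, 0, 0]},
    {"linear": [0.095, 0, 0], "rot": [0, 0, 0]},
    {"linear": [0.108, 0, 0], "rot": [0, 0, 0]},
    {"linear": [0.108, 0, 0.008], "rot": [0, 0, 0]},
    {"linear": [0.108, 0, 0.02], "rot": [0, 0, 0]},
    {"linear": [0.108, 0, 0.024], "rot": [0, 0, 0]},
    {"linear": [0.108, 0, 0.024], "rot": [0, 0, 0]},
    {"linear": [0.108, 0, 0.024], "rot": [0, 0, 0]}
  ]
}}

```text
clock: 6.93
tcp_pos: [0.5585, -0.0246, 0.4254]
ee_rot: [-2.171, -2.27, 0.001]
wrist_force: [-0.0, -0.8, 0.6]
finger_gap: 0.0854
finger_force: 0.0
```

{"fn": "drive_tool", "kwargs": {
  "rows": [
    {"linear": [0, 0, 0], "rot": [0, 0, 0]},
    {"linear": [0, 0, 0], "rot": [0, 0, 0]},
    {"linear": [0, 0, 0], "rot": [0, 0, 0]},
    {"linear": [0, 0, 0], "rot": [0, 0, 0]},
    {"linear": [0, 0, 0], "rot": [0, 0, 0]},
    {"linear": [0, 0, 0], "rot": [0, 0, 0]},
    {"linear": [0, 0, 0], "rot": [0, 0, 0]},
    {"linear": [0, 0, 0], "rot": [0, 0, 0]},
    {"linear": [0, 0, 0], "rot": [0, 0, 0]},
    {"linear": [0, 0, 0], "rot": [0, 0, 0]}
  ],
  "hand": 255,
  "force": 30
}}

```text
clock: 7.77
tcp_pos: [0.558, -0.024, 0.4261]
ee_rot: [-2.171, -2.271, 0.001]
wrist_force: [-4.8, -0.9, 3.2]
finger_gap: 0.0258
finger_force: 32.7
```

{"fn": "drive_tool", "kwargs": {
  "rows": [
    {"linear": [0.006, 0, 0.0002], "rot": [0, 0, 0]},
    {"linear": [0.0125, 0, 0.0006], "rot": [0, 0, 0]},
    {"linear": [0.0187, 0, 0.0014], "rot": [0, 0, 0]},
    {"linear": [0.0248, 0, 0.0025], "rot": [0, 0, 0]},
    {"linear": [0.0309, 0, 0.0039], "rot": [0, 0, 0]},
    {"linear": [0.0369, 0, 0.0056], "rot": [0, 0, 0]},
    {"linear": [0.0428, 0, 0.0076], "rot": [0, 0, 0]},
    {"linear": [0.0487, 0, 0.0099], "rot": [0, 0, 0]},
    {"linear": [0.0544, 0, 0.0125], "rot": [0, 0, 0]},
    {"linear": [0.0599, 0, 0.0153], "rot": [0, 0, 0]}
  ]
}}

```text
clock: 8.6
tcp_pos: [0.5553, 0.0358, 0.4109]
ee_rot: [2.17, 2.27, -0.003]
wrist_force: [-5.4, -3.5, 3.9]
finger_gap: 0.0254
finger_force: 34.1
```

{"fn": "drive_tool", "kwargs": {
  "rows": [
    {"linear": [0.0054, 0, 0.0031], "rot": [0, 0, 0]},
    {"linear": [0.0107, 0, 0.0065], "rot": [0, 0, 0]},
    {"linear": [0.0158, 0, 0.0102], "rot": [0, 0, 0]},
    {"linear": [0.0206, 0, 0.0141], "rot": [0, 0, 0]},
    {"linear": [0.0253, 0, 0.0182], "rot": [0, 0, 0]},
    {"linear": [0.0298, 0, 0.0226], "rot": [0, 0, 0]},
    {"linear": [0.034, 0, 0.0272], "rot": [0, 0, 0]},
    {"linear": [0.038, 0, 0.032], "rot": [0, 0, 0]},
    {"linear": [0.0418, 0, 0.037], "rot": [0, 0, 0]},
    {"linear": [0.0453, 0, 0.0422], "rot": [0, 0, 0]},
    {"linear": [0.0485, 0, 0.0475], "rot": [0, 0, 0]},
    {"linear": [0.0515, 0, 0.053], "rot": [0, 0, 0]}
  ]
}}

```text
clock: 9.6
tcp_pos: [0.5531, 0.0877, 0.3582]
ee_rot: [2.17, 2.271, 0.001]
wrist_force: [-3.4, 1.3, 6.7]
finger_gap: 0.0257
finger_force: 37.3
```

{"fn": "drive_tool", "kwargs": {
  "rows": [
    {"linear": [0.0027, 0, 0.0056], "rot": [0, 0, 0]},
    {"linear": [0.0051, 0, 0.0114], "rot": [0, 0, 0]},
    {"linear": [0.0051, 0, 0.0114], "rot": [0, 0, 0]},
    {"linear": [0.0051, 0, 0.0114], "rot": [0, 0, 0]}
  ]
}}

```text
clock: 9.93
tcp_pos: [0.553, 0.0928, 0.3466]
ee_rot: [2.17, 2.271, 0.001]
wrist_force: [-2.7, 1.7, 5.1]
finger_gap: 0.0254
finger_force: 38.0
```

{"fn": "drive_tool", "kwargs": {
  "rows": [
    {"linear": [0.0005, 0, 0.0015], "rot": [0, 0, 0]},
    {"linear": [0.001, 0, 0.003], "rot": [0, 0, 0]},
    {"linear": [0.001, 0, 0.003], "rot": [0, 0, 0]},
    {"linear": [0.001, 0, 0.003], "rot": [0, 0, 0]}
  ]
}}

```text
clock: 10.27
tcp_pos: [0.5529, 0.0938, 0.344]
ee_rot: [2.17, 2.271, 0.002]
wrist_force: [-3.5, 3.0, 7.7]
finger_gap: 0.0257
finger_force: 38.3
```

{"fn": "drive_tool", "kwargs": {
  "rows": [
    {"linear": [0.0005, 0, 0.0015], "rot": [0, 0, 0]},
    {"linear": [0.001, 0, 0.003], "rot": [0, 0, 0]},
    {"linear": [0.001, 0, 0.003], "rot": [0, 0, 0]},
    {"linear": [0.001, 0, 0.003], "rot": [0, 0, 0]}
  ]
}}

```text
clock: 10.6
tcp_pos: [0.5529, 0.0949, 0.341]
ee_rot: [2.17, 2.271, 0.002]
wrist_force: [-4.6, 3.6, 7.5]
finger_gap: 0.0253
finger_force: 38.6
```

```bash
python3 w.py s2 side; python3 w.py t2 top;python3 w.py w3; python3 -c "
import cv2,numpy as np
s=cv2.imread('pics/s2.png');t=cv2.imread('pics/w3.png')
f=lambda im,x,y,w,h,k:cv2.resize(im[y:y+h,x:x+w],(w*k,h*k),interpolation=cv2.INTER_CUBIC)
cv2.imwrite('pics/c4.png',np.hstack([f(s,210,125,80,100,4),t[:,30:480][:400]if 0 else cv2.resize(t,(480,400))]))"
```

```text
10.6 [0.55285427 0.09486269 0.34098895] [2.16984042e+00 2.27119073e+00 2.20222576e-03] [-4.56846914  3.60656239  7.45084261] [-4.12144774e-02  4.52505103e-01  1.37296433e+00  7.53200889e-04
  1.31482857e+00 -8.70394764e-02]
10.65 [0.55285974 0.09486726 0.34100662] [2.16975745e+00 2.27122395e+00 2.20375217e-03] [-3.00937924  3.03684706  8.00062008] [-4.12024757e-02  4.52495382e-01  1.37292498e+00  7.31254956e-04
  1.31485200e+00 -8.70747156e-02]
10.7 [0.55285454 0.09484586 0.34100915] [2.16983883e+00 2.27119114e+00 2.21523605e-03] [-3.18086911  3.62115397  6.9368047 ] [-4.12459932e-02  4.52480469e-01  1.37294297e+00  7.59123488e-04
  1.31486852e+00 -8.70733658e-02]
```

View pics/c4.png

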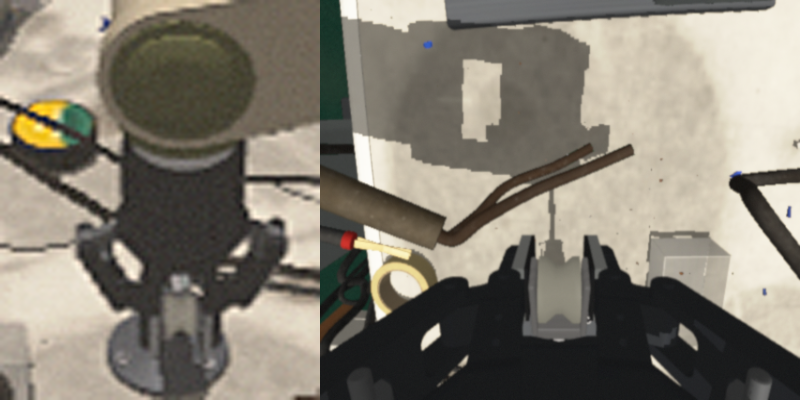

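The side crop shows the arm folded forward toward the camera, and the wrist view shows the roller centred between the pads. Contact with the stop isn't certain yet, so I'll press on.

{"fn": "drive_tool", "kwargs": {
  "rows": [
    {"linear": [0.0005, 0, 0.002], "rot": [0, 0, 0]},
    {"linear": [0.001, 0, 0.004], "rot": [0, 0, 0]},
    {"linear": [0.001, 0, 0.004], "rot": [0, 0, 0]},
    {"linear": [0.001, 0, 0.004], "rot": [0, 0, 0]}
  ]
}}

```text
clock: 11.08
tcp_pos: [0.5529, 0.0958, 0.3382]
ee_rot: [2.169, 2.27, 0.004]
wrist_force: [-3.9, 3.1, 14.4]
finger_gap: 0.0254
finger_force: 39.7
```

{"fn": "drive_tool", "kwargs": {
  "rows": [
    {"linear": [0.0002, 0, 0.002], "rot": [0, 0, 0]},
    {"linear": [0.0003, 0, 0.002], "rot": [0, 0, 0]},
    {"linear": [0.0003, 0, 0.002], "rot": [0, 0, 0]},
    {"linear": [0.0003, 0, 0.002], "rot": [0, 0, 0]}
  ]
}}

```text
clock: 11.42
tcp_pos: [0.553, 0.0961, 0.3374]
ee_rot: [2.168, 2.268, 0.007]
wrist_force: [-4.7, 2.2, 22.3]
finger_gap: 0.0253
finger_force: 40.8
```

```bash
python3 w.py s3 side; python3 w.py w4; python3 -c "
import cv2,numpy as np
s=cv2.imread('pics/s3.png');t=cv2.imread('pics/w4.png')
f=lambda im,x,y,w,h,k:cv2.resize(im[y:y+h,x:x+w],(w*k,h*k),interpolation=cv2.INTER_CUBIC)
cv2.imwrite('pics/c5.png',np.hstack([f(s,230,185,50,70,8),f(t,200,215,100,140,4)]))"
```

```text
11.4167 [0.55303035 0.09606901 0.33735433] [2.16787145 2.26819394 0.00680294] [-4.67232171  2.19370852 22.31157317] [-3.89839343e-02  4.56034574e-01  1.37840272e+00  6.14993058e-04
  1.30127801e+00 -8.43686302e-02]
11.4667 [0.553039   0.09605315 0.337332  ] [2.1678919  2.26821617 0.00675949] [-4.13277685  1.95293293 22.59590734] [-3.90120776e-02  4.56071338e-01  1.37840962e+00  6.14289936e-04
  1.30127529e+00 -8.43969680e-02]
```

View pics/c5.png

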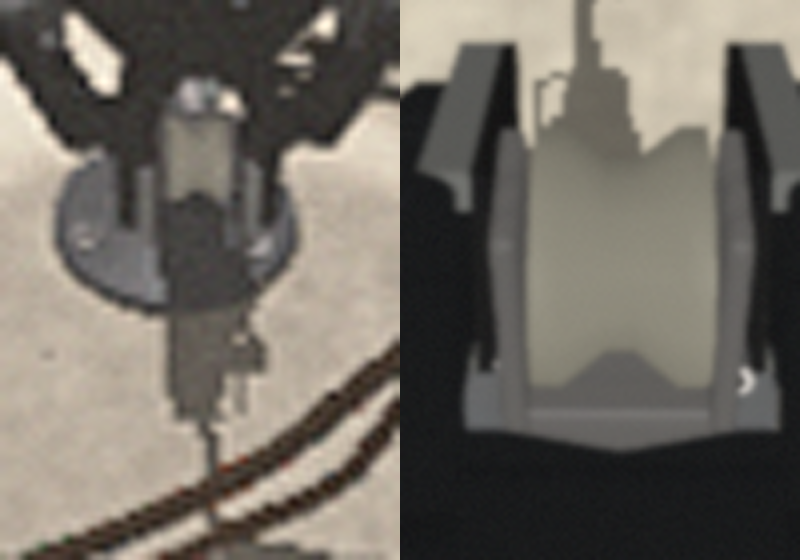

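The wrist crop shows the roller seated between the pads. The vertical force jumped from 8 to 22 N over about 4 mm of travel, so the arm is on its hard stop. The head's yaw is about 92.6° against an aim of 92.5°.

```bash
python3 -c "
from h import *
print(proj('side',hp(.5605,-.0685,np.radians(92.5),(.162,0,.192))))
print(env.job_done())"
```

```text
[[254.44481254 204.08946626]]
the job is handed in; nothing more can be done
None
```

I handed the job in with the head turned to about 92.5°, on the middle of the bobbin, and the gripper still holding the sprung arm hard against its forward stop; I never moved the arm near the tub, spool or tape.

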